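# Fit the last leg of a monitor riser

## Robot

A 6-joint arm with a two-finger parallel gripper is mounted at the origin on the work surface. World frame = base frame: x ahead of the robot, y to its left, z up, the work surface at z = 0. Lengths are in m, angles in rad, forces in N, time in s.
With the tool pointing down it reaches from about 0.25 to 0.725 m from the base axis. Payload 9.7 kg.
Tool frame: the origin (TCP) lies at the very end of the fingers, on their centre line; the grasp point (between the pads) lies 19 mm behind it (bot.grip_depth is the distance from the TCP to the grasp point, in m); x points along the fingers, z is the direction in which the jaws open and shut, and the axes are right-handed (so a half turn about x gives the same grasp; the last joint's range is limited). The gripper opens to 85 mm and grips with 20 to 120 N. Pads are 22 mm wide; open, the fingers measure 114 mm over their backs; the gripper's body (76 mm by 85 mm) begins 54 mm behind the grasp point. The pads swing forward as they close: fully open they stand 13 mm farther back than shut.
Start: joints at [-1.11, 0.087, 0.176, 1.66, 0, 1.571], TCP at [0.245, -0.493, 0.231] pointing down, gripper open.
Joint ranges: [-3.13, 3.13], [-0.85, 1.81], [-1.15, 1.24], [-2.2, 2.28], [-1.44, 1.52], [-3.14, 3.14]. Speed limits (rad/s): [2.22, 2.22, 2.57, 3.14, 3.14, 3.14].

## Interface

Orientations are given as a 3x3 rotation matrix whose columns are the frame's x, y, z axes.
In Python, from workcell import monitor, viewer, job, bot gives the robot as it stands.
- The arm moves only by the tool drive_tool, never from a script. Its argument "motion" is a list of rows, each an object with "dp": the shift along the tool's x, y, z in cm, a list of three; "twist": the turn, a rotation vector about the tool's x, y, z in rad, a list of three; "claw": the finger opening in cm, from 0 to 8.54. A call has 1 to 5 rows; each row shifts and turns the commanded pose from where the row before left it, along the tool's axes as they then stand; what a row does not reach is not made up. A row lasts 1/10 s, in which the tool goes at most 50 mm and 8.59 degrees, less where a joint would pass 70% of its speed; a pose out of reach is approached as far as the arm can. A call is refused whole if a number of a shift passes 5 or a number of a turn 0.15, either way. A call with a gripper value outside its range is refused whole. The fingers move at their own pace and stop on an object; the grip force is fixed at half the most. Time passes only in rows, so rows that do not move let the fingers close. It gives the time, the measured TCP pose, the force and the opening at its end, in the units of the state.
- monitor.get_obs(): the state, without advancing time (a new reading comes with each control period).
- viewer.get_image(name): name is "scene" or "top" or "wrist"; returns the picture (384x512x3 uint8, red, green, blue); there is no depth.
- viewer.camera_info(name): a dict with "camera_matrix" (3x3 intrinsics, pixels), "R" (3x3) and "t" (3): a world point X has camera coordinates R X + t. Camera axes: x right, y down, z forward; pixel columns grow to the right and rows downward; lengths in m; the calibration is good to about 2 mm. A picture is of the moment at which its call begins: read the wrist's pose just before it. camera_info takes no time and is no camera call; for the wrist camera it gives the pose at the moment of the call.
- job.job_done(): hands the job in, once; it reports no verdict.
The state is a dict: "clock": time; "joint_pos": joint angles; "joint_vel": joint speeds; "joint_efforts": joint torques, N m; "tool_pos": TCP position; "ee_rot": TCP orientation; "ft_force": force on the tool from outside, world axes, zero at the start; "moment": the same for the moment, N m; "width": finger opening in m.
Only numpy, scipy, OpenCV 4.12 (cv2) and the standard library are available. Lean on these libraries where they do the work, as an engineer would, in place of code of your own. Each camera call takes 0.05 s, during which the arm holds its last target.

## Task

The monitor riser lies upside down on the desk and its last leg is only started in its socket, held up by its spring button. Pinch the button flush, slide the leg all the way down into the socket, turning it as needed, until the button snaps out through the socket's hole, then let go. Do it by feel, without ramming the leg or the fingers onto the socket, and leave the other things on the desk and on the riser where they are.

Things in the scene. Friction and masses are not known exactly. Their poses are not given: they have to be found in the camera images.
- riser: monitor riser lying upside down: a board 220 (x) by 380 (y) by 16 mm with four round legs standing up at its corners, x = +-80 and y = +-150 mm from its origin, tops 100 mm above the desk. Origin: centre of the face that lies on the desk. It does not move. Three legs are already fitted; the leg to fit is the one at x = +80, y = +150, which still stands 22 to 30 mm higher
- socket: socket of the leg to fit: an upright white steel tube, 35 mm outside, 30 mm inside, wall 2.5 mm. Origin: centre of its open upper rim, 64 mm above the desk; z up; axes parallel to the riser's. In its wall is one hole, 12 mm wide and 12.5 mm high, centred 14 mm below the rim. The tube is screwed into the board and so its hole faces the riser's +x only roughly: up to 0.35 rad to either side, not measured here. It does not turn during the work
- leg_top (a point): centre of the upper end of the leg to fit: a dark steel tube 28 mm outside, 80 mm long, with a black rubber cap of 27 mm in its top 4 mm; upright, 1 mm clearance all round in the socket
- leg_button (a point): point on the surface of that leg, 50 mm below its top and 14 mm from its axis, at the centre of its spring button; x points straight out along the button, z up. The button is a round-nosed brass pin 10 mm across that stands 6.5 mm out of the leg; at the start it is wholly above the rim and would catch on it. Its spring takes 4 N to start and 7 N when flush
- leg (a joint): how far the leg stands out above its fully-home position, m: 0 = its lower end rests on the socket's floor, with the button level with the hole; 0.014 = button's centre level with the rim. It stays where it is left; about 4 N slides it, 5 to 12 N while the button rubs in the socket
- leg_turn (a joint): turn of the leg about its own axis, rad, anticlockwise from above; 0 = button faces the riser's +x. It stays where it is left, range +-1.2
- button (a joint): how far the button is pressed in, m: 0 = fully out (also when snapped through the hole, where its nose stands 3 mm proud of the socket), 0.0055 = held in by the socket's inner wall, 0.0065 = flush with the leg
- screwdriver_mid (a point): red-handled screwdriver, 170 mm, lying on the upturned board; bystander; point at its middle
- mug_mid (a point): blue mug, 80 mm wide, 92 mm tall, standing on the desk; bystander; point on its axis, half-way up
- tape_mid (a point): orange roll of parcel tape, 104 mm wide, 48 mm tall, lying on the desk; bystander; its centre
- can_mid (a point): blue spray can, 54 mm wide, 170 mm tall, standing on the desk; bystander; point on its axis, half-way up

How it is judged:
On the way:
1. the button is pressed in and has gone under the socket's rim (value of joint button above 0.0035 m and value of joint leg below 0.012 m), for 0.05 s.
At the end, for the whole second after the job is handed in: The leg is home in its socket (within 3 mm), its button has snapped out through the hole (within 1.5 mm of fully out), the leg is let go and at rest, and the screwdriver, mug, tape and can are where they were (within 20 mm) (value of joint leg below 0.003 m and value of joint button below 0.0015 m and velocity of joint leg below 0.005 m/s and distance of each of screwdriver_mid, mug_mid, tape_mid, can_mid from where it was at the start of the episode below 0.02 m); the robot touches nothing.
It fails at once if the leg, its button or the gripper bears on the socket with more than 40 N (contact force between socket and anything else above 40 N).
It fails at once if a bystander is shoved more than 20 mm (distance of any of screwdriver_mid, mug_mid, tape_mid, can_mid from where it was at the start of the episode above 0.02 m).
It also fails if it takes over 48 s, if anything falls off the work surface, if the arm or the gripper's body presses on something with over 40 N, if the wrist force passes 120 N, or if a joint passes its speed limit or range.

## Working session

There is one attempt and no reset: what is moved stays moved. The work goes in short steps, Python scripts to look and compute and a tool call to move; the robot and the scene stay as the last step left them, time stands still between calls to the robot, and variables do not carry over. Pictures are saved under pics/ and viewed, and the job is handed in when it is done.

Besides the shell and the picture viewer there is one more tool, called after "Call:" as name(argument=value, ...) on one line, values as JSON. drive_tool: Moves the arm, as the interface text tells. Its arguments: {"type":"object","properties":{"motion":{"type":"array"}},"required":["motion"]}

```bash
ls; mkdir -p pics
python3 - <<'E'
from workcell import monitor, viewer, job, bot
import cv2
print(monitor.get_obs()); print(bot.grip_depth)
for n in ["scene","top","wrist"]:
    i=viewer.get_image(n); cv2.imwrite(f"pics/{n}0.png",i[:,:,::-1]); print(n,viewer.camera_info(n))
E
```

```text
pics
{'clock': 0.0, 'joint_pos': array([-1.10998631e+00,  8.74383938e-02,  1.75129253e-01,  1.65980215e+00,
       -3.84501614e-05,  1.57080065e+00]), 'joint_vel': array([-0.00062692,  0.00137218, -0.00043029, -0.00064324,  0.00079729,
        0.00082147]), 'joint_efforts': array([-4.18761711e-04, -5.20389032e+01,  4.64800715e+01,  1.64864247e-02,
       -8.06374555e-05, -7.13425948e-06]), 'tool_pos': array([ 0.24445696, -0.49242671,  0.23059249]), 'ee_rot': array([[-6.19169396e-04,  8.95694495e-01,  4.44669526e-01],
       [ 1.16070545e-03,  4.44669956e-01, -8.95693744e-01],
       [-9.99999135e-01, -3.84558100e-05, -1.31496351e-03]]), 'ft_force': array([ 0.28005296,  0.1365532 , -0.05081139]), 'moment': array([ 0.03986635, -0.02686685, -0.03246666]), 'width': 0.0851088828773293}
0.0187
scene {'camera_matrix': array([[350.89818697,   0.        , 255.84736824],
       [  0.        , 350.89818697, 195.32049916],
       [  0.        ,   0.        ,   1.        ]]), 'R': array([[-0.63983982,  0.76836891, -0.01463666],
       [ 0.53119212,  0.42841284, -0.73095648],
       [-0.5553737 , -0.47546994, -0.6822671 ]]), 't': array([ 0.38208984, -0.18743874,  1.38682465])}
top {'camera_matrix': array([[366.77104767,   0.        , 256.56120728],
       [  0.        , 366.77104767, 194.07190024],
       [  0.        ,   0.        ,   1.        ]]), 'R': array([[ 0.00724697, -0.99995323, -0.00640394],
       [-0.99446768, -0.0065358 , -0.10483949],
       [ 0.10479274,  0.00712828, -0.99446854]]), 't': array([-0.03247927,  0.56190651,  1.06776036])}
wrist {'camera_matrix': array([[279.00212571,   0.        , 257.30266056],
       [  0.        , 279.00212571, 196.75630293],
       [  0.        ,   0.        ,   1.        ]]), 'R': array([[ 0.44490322, -0.89557801, -0.00107654],
       [-0.8564657 , -0.42582384,  0.29178857],
       [-0.26177784, -0.12889566, -0.95648224]]), 't': array([-0.54929219, -0.03765293,  0.37853092])}
```

View pics/scene0.png

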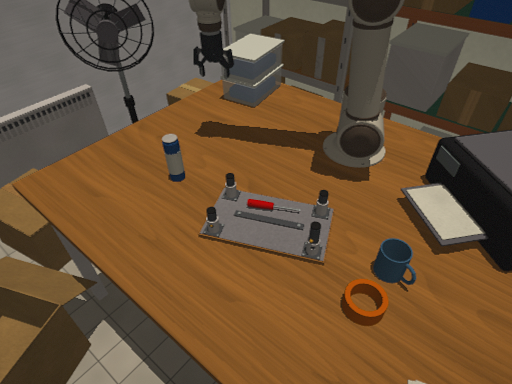

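View pics/top0.png

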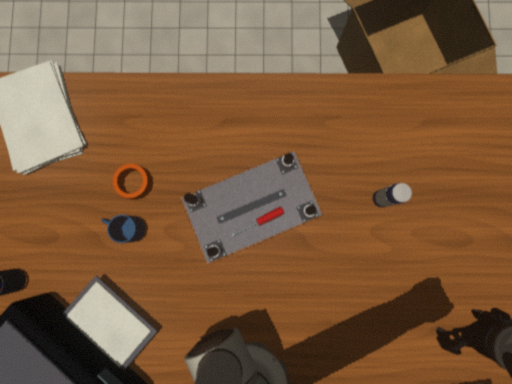

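View pics/wrist0.png

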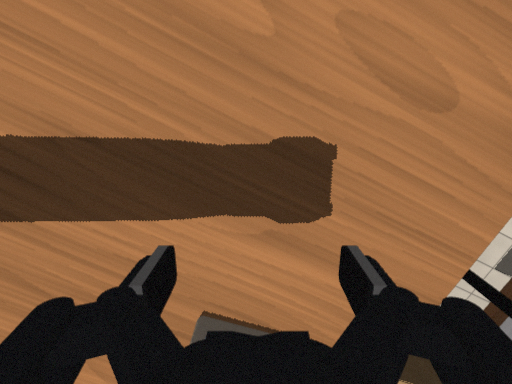

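Run:
```python
import cv2
a=cv2.imread("pics/scene0.png")[180:270,190:345]; b=cv2.imread("pics/top0.png")[145:265,175:330]
cv2.imwrite("pics/sc.png",cv2.resize(a,None,fx=5,fy=5,interpolation=2)); cv2.imwrite("pics/tc.png",cv2.resize(b,None,fx=5,fy=5,interpolation=2))
```

```text
(no output)
```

View pics/sc.png

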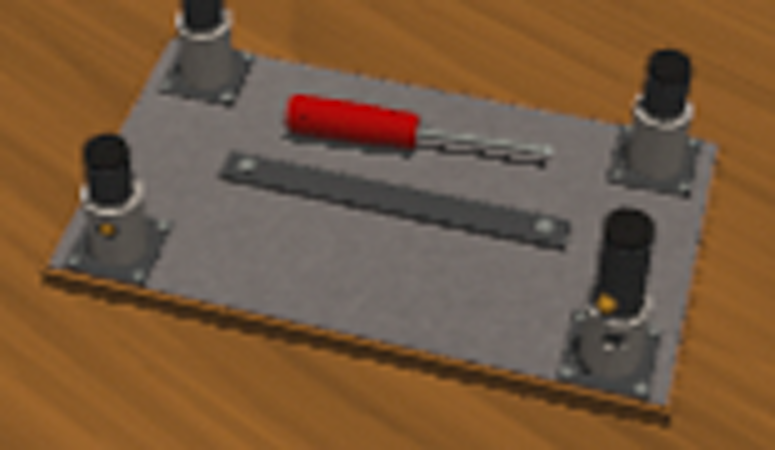

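View pics/tc.png

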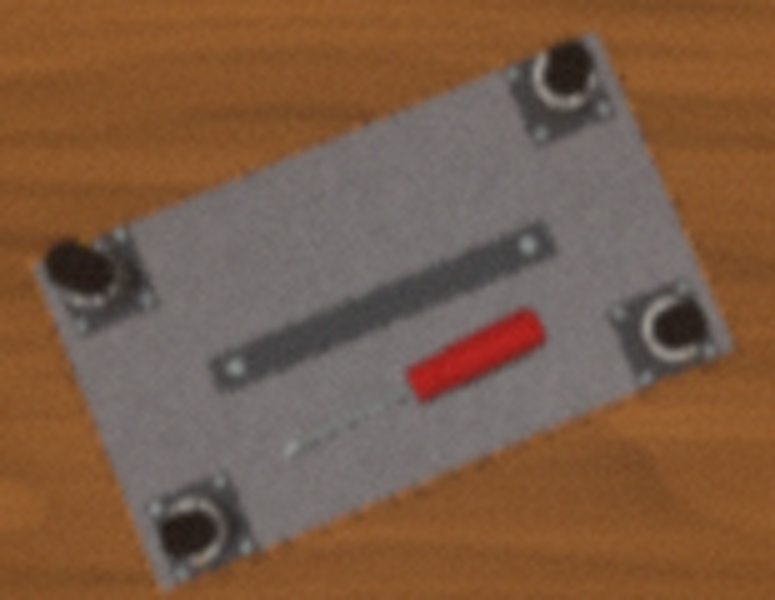

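```bash
cat > h.py <<'E'
import numpy as np, cv2
from workcell import monitor, viewer, job, bot
def ray(ci,uv):
    K,R,t=ci["camera_matrix"],np.array(ci["R"]),np.array(ci["t"])
    d=R.T@np.linalg.solve(K,[uv[0],uv[1],1.]); return -R.T@t,d/np.linalg.norm(d)
def plane(ci,uv,z):
    o,d=ray(ci,uv); return o+d*(z-o[2])/d[2]
def tri(rays):
    A=sum(np.eye(3)-np.outer(d,d) for o,d in rays); b=sum((np.eye(3)-np.outer(d,d))@o for o,d in rays)
    p=np.linalg.solve(A,b); return p,[np.linalg.norm((np.eye(3)-np.outer(d,d))@(p-o)) for o,d in rays]
def proj(ci,X):
    c=np.array(ci["R"])@X+ci["t"]; q=ci["camera_matrix"]@c; return q[:2]/q[2]
E
python3 - <<'E'
from h import *
s=viewer.camera_info("scene");t=viewer.camera_info("top")
S=lambda x,y:(190+x/5-.4,180+y/5-.4); T=lambda x,y:(175+x/5-.4,145+y/5-.4)
pairs={"leg++":(S(630,226),T(66,262)),"leg+-":(S(107,150),T(571,63)),"leg--":(S(204,0),T(685,322)),"leg-+":(S(670,64),T(182,534))}
for k,(a,b) in pairs.items():
    p,e=tri([ray(s,a),ray(t,b)]); print(k,p.round(4),np.round(e,4), plane(t,b,.1).round(4))
for k,uv in {"btn":S(606,302),"hole":S(613,341)}.items():
    print(k,[plane(s,uv,z).round(4) for z in (.05,.06,.075)])
i=viewer.camera_info("wrist"); R=monitor.get_obs()["ee_rot"];p=monitor.get_obs()["tool_pos"]
o=-np.array(i["R"]).T@i["t"]; print("cam in tool",R.T@(o-p), R.T@np.array(i["R"]).T)
for c in [(40,265),(595,35),(735,350),(165,590)]: print(plane(t,T(*c),.016).round(4))
E
```

```text
leg++ [0.5421 0.1596 0.1248] [0.0014 0.0014] [0.5452 0.1633 0.1   ]
leg+- [ 0.659  -0.1178  0.0976] [0.0024 0.0024] [ 0.6601 -0.1195  0.1   ]
leg-- [ 0.5124 -0.1819  0.0796] [0.0045 0.0045] [ 0.5139 -0.1826  0.1   ]
leg-+ [0.3943 0.0964 0.0986] [0.0012 0.0012] [0.3951 0.0953 0.1   ]
btn [array([0.536 , 0.1505, 0.05  ]), array([0.5436, 0.1544, 0.06  ]), array([0.5549, 0.1602, 0.075 ])]
hole [array([0.5568, 0.1687, 0.05  ]), array([0.5641, 0.1723, 0.06  ]), array([0.575 , 0.1778, 0.075 ])]
cam in tool [-0.14171128  0.07459066 -0.00029889] [[ 6.22673211e-05 -2.91788782e-01  9.56482777e-01]
 [ 2.92685960e-04 -9.56482732e-01 -2.91788788e-01]
 [ 9.99999955e-01  2.98117986e-04  2.58448624e-05]]
[0.5513 0.1955 0.016 ]
[ 0.6951 -0.141   0.016 ]
[ 0.5027 -0.2245  0.016 ]
[0.3578 0.1155 0.016 ]
```

Call:
drive_tool(motion=[{"dp": [0,4.18,-2.34],"twist": [0,0,0],"claw": 8.5},{"dp": [0,4.18,-2.34],"twist": [0,0,0],"claw": 8.5},{"dp": [0,4.18,-2.34],"twist": [0,0,0],"claw": 8.5},{"dp": [0,4.18,-2.34],"twist": [0,0,0],"claw": 8.5},{"dp": [0,4.18,-2.34],"twist": [0,0,0],"claw": 8.5}])

```text
clock: 0.65
tool_pos: [0.3804, -0.2932, 0.2312]
ee_rot: [[0.0, 0.896, 0.444], [0.0, 0.444, -0.896], [-1.0, 0.0, -0.0]]
ft_force: [0.6, -0.7, -1.2]
width: 0.085
```

Call:
drive_tool(motion=[{"dp": [0,4.18,-2.34],"twist": [0,0,0],"claw": 8.5},{"dp": [0,4.18,-2.34],"twist": [0,0,0],"claw": 8.5},{"dp": [0,4.18,-2.34],"twist": [0,0,0],"claw": 8.5},{"dp": [0,4.18,-2.34],"twist": [0,0,0],"claw": 8.5},{"dp": [0,4.18,-2.34],"twist": [0,0,0],"claw": 8.5}])

```text
clock: 1.15
tool_pos: [0.5156, -0.0953, 0.2312]
ee_rot: [[0.0, 0.896, 0.445], [-0.0, 0.445, -0.896], [-1.0, 0.0, 0.0]]
ft_force: [0.9, -0.8, -0.7]
width: 0.0853
```

Call:
drive_tool(motion=[{"dp": [0,4.18,-2.34],"twist": [0,0,0],"claw": 8.5},{"dp": [0,4.18,-2.34],"twist": [0,0,0],"claw": 8.5},{"dp": [0,4.18,-2.34],"twist": [0,0,0],"claw": 8.5},{"dp": [0,4.18,-2.34],"twist": [0,0,0],"claw": 8.5},{"dp": [0,4.18,-2.34],"twist": [0,0,0],"claw": 8.5}])

```text
clock: 1.65
tool_pos: [0.6508, 0.1024, 0.2309]
ee_rot: [[-0.0, 0.896, 0.445], [-0.0, 0.445, -0.896], [-1.0, -0.0, 0.0]]
ft_force: [1.7, -0.7, 0.5]
width: 0.0847
```

Call:
drive_tool(motion=[{"dp": [0,0,0],"twist": [-0.14,0,0],"claw": 8.5},{"dp": [0,0,0],"twist": [-0.14,0,0],"claw": 8.5},{"dp": [0,0,0],"twist": [-0.14,0,0],"claw": 8.5},{"dp": [0,0,0],"twist": [-0.14,0,0],"claw": 8.5},{"dp": [0,0,0],"twist": [-0.14,0,0],"claw": 8.5}])

```text
clock: 2.15
tool_pos: [0.65, 0.1006, 0.2308]
ee_rot: [[-0.001, 0.393, 0.919], [-0.0, 0.919, -0.393], [-1.0, -0.0, -0.001]]
ft_force: [-0.2, -0.2, 0.7]
width: 0.0849
```

Call:
drive_tool(motion=[{"dp": [2,0,0],"twist": [-0.14,0,0],"claw": 8.5},{"dp": [2,0,0],"twist": [-0.14,0,0],"claw": 8.5},{"dp": [2,0,0],"twist": [-0.14,0,0],"claw": 8.5},{"dp": [0,0,0],"twist": [0,0,0],"claw": 8.5}])

```text
clock: 2.55
tool_pos: [0.6488, 0.1004, 0.1679]
ee_rot: [[-0.005, -0.012, 1.0], [-0.001, 1.0, 0.012], [-1.0, -0.001, -0.005]]
ft_force: [-0.5, -0.3, -0.8]
width: 0.0851
```

Run:
```python
from h import *
ci=viewer.camera_info("wrist"); np.savez("w1.npz",**ci)
i=viewer.get_image("wrist"); cv2.imwrite("pics/w1.png",i[:,:,::-1])
o=monitor.get_obs(); print(o["clock"],o["tool_pos"],o["ee_rot"],o["ft_force"],o["joint_pos"])
```

```text
2.6 [0.64932749 0.1004374  0.16995095] [[-2.90839949e-03 -6.97742333e-03  9.99971428e-01]
 [-4.32189417e-04  9.99975573e-01  6.97619523e-03]
 [-9.99995677e-01 -4.11887506e-04 -2.91134402e-03]] [ 0.61014895 -0.62644427  0.11052147] [1.53455357e-01 3.39886660e-01 3.53544271e-01 1.58739423e+00
 1.74492089e-05 1.71727478e+00]
```

View pics/w1.png

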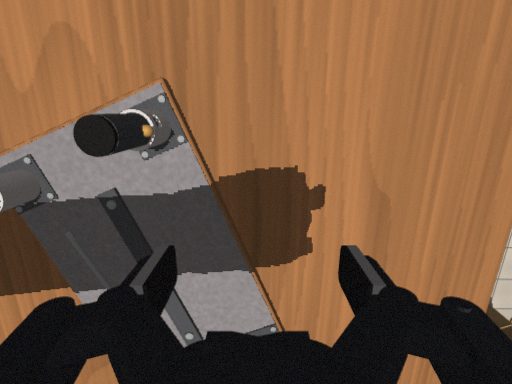

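Run:
```python
import cv2
a=cv2.imread("pics/w1.png")[85:180,60:210]
cv2.imwrite("pics/w1c.png",cv2.resize(a,None,fx=5,fy=5,interpolation=cv2.INTER_CUBIC)*1)
```

```text
(no output)
```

View pics/w1c.png

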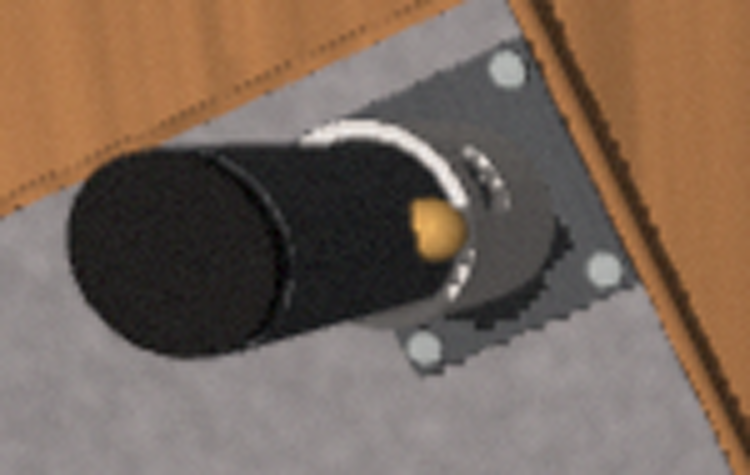

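Run:
```python
from h import *
ci=dict(np.load("w1.npz")); W=lambda x,y:(60+x/5-.4,85+y/5-.4)
s=viewer.camera_info("scene");t=viewer.camera_info("top")
S=lambda x,y:(190+x/5-.4,180+y/5-.4); T=lambda x,y:(175+x/5-.4,145+y/5-.4)
rs=[ray(ci,W(177,253)),ray(s,S(630,226)),ray(t,T(66,262))]
print("top3",tri(rs)); print(tri(rs[:2])[0],tri([rs[0],rs[2]])[0])
for z in(.120,.124,.128): print(z,plane(ci,W(177,253),z))
print("btn",tri([ray(ci,W(442,231)),ray(s,S(606,302))]))
for z in (.072,.075,.078): print(z,plane(ci,W(442,231),z),plane(s,S(606,302),z))
print("hole",tri([ray(ci,W(487,178)),ray(s,S(613,341))]))
for z in (.050,): print(z,plane(ci,W(487,178),z),plane(s,S(613,341),z))
```

```text
top3 (array([0.54210848, 0.15944164, 0.12468264]), [np.float64(0.0003819306165966534), np.float64(0.0015575591518426277), np.float64(0.0011858119748739341)])
[0.5401369  0.15936388 0.12240178] [0.54263273 0.1587749  0.12499078]
0.12 [0.53957785 0.15868694 0.12      ]
0.124 [0.54188307 0.15903453 0.124     ]
0.128 [0.54418829 0.15938213 0.128     ]
btn (array([0.55772988, 0.16006993, 0.0772214 ]), [np.float64(0.0014144779727058906), np.float64(0.0014144779727059296)])
0.072 [0.55671827 0.15867588 0.072     ] [0.55266716 0.15899525 0.072     ]
0.075 [0.55788131 0.15888403 0.075     ] [0.55493536 0.16015489 0.075     ]
0.078 [0.55904434 0.15909219 0.078     ] [0.55720356 0.16131452 0.078     ]
hole (array([0.55568369, 0.16714718, 0.04743212]), [np.float64(0.000921129280527891), np.float64(0.0009211292805279636)])
0.05 [0.55725004 0.16656016 0.05      ] [0.55682445 0.16868904 0.05      ]
```

Call:
drive_tool(motion=[{"dp": [0,1.95,-3.57],"twist": [0,0,0],"claw": 8.5},{"dp": [0,1.95,-3.57],"twist": [0,0,0],"claw": 8.5},{"dp": [0,1.95,-3.57],"twist": [0,0,0],"claw": 8.5},{"dp": [0,0,0],"twist": [0,0,0],"claw": 8.5},{"dp": [0,0,0],"twist": [0,0,0],"claw": 8.5}])

```text
clock: 3.1
tool_pos: [0.5426, 0.1586, 0.1732]
ee_rot: [[0.003, -0.008, 1.0], [0.001, 1.0, 0.008], [-1.0, 0.001, 0.003]]
ft_force: [0.0, 0.2, 0.5]
width: 0.085
```

Run:
```python
from h import *
ci=viewer.camera_info("wrist"); np.savez("w2.npz",**ci)
i=viewer.get_image("wrist"); cv2.imwrite("pics/w2.png",i[:,:,::-1])
o=monitor.get_obs(); print(o["clock"],o["tool_pos"],o["ee_rot"],o["ft_force"])
cv2.imwrite("pics/w2c.png",cv2.resize(i[130:330,160:360,::-1],None,fx=3,fy=3,interpolation=cv2.INTER_CUBIC))
```

```text
3.15 [0.54312332 0.15816315 0.17276886] [[ 2.28491419e-03 -7.90679767e-03  9.99966130e-01]
 [ 4.91720680e-04  9.99968629e-01  7.90569385e-03]
 [-9.99997269e-01  4.73640193e-04  2.28873044e-03]] [ 0.23624547 -0.25985047  0.55291055]
```

View pics/w2c.png

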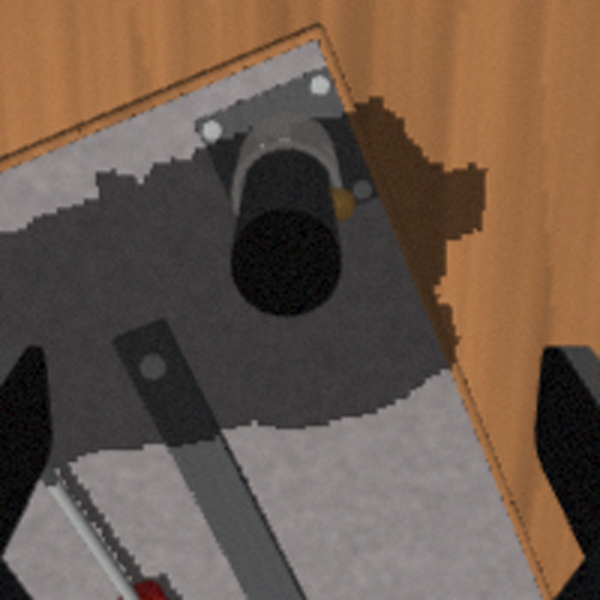

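Run:
```python
from h import *
c1=dict(np.load("w1.npz"));c2=dict(np.load("w2.npz")); W=lambda x,y:(60+x/5-.4,85+y/5-.4); V=lambda x,y:(160+x/3-.33,130+y/3-.33)
print(tri([ray(c1,W(177,253)),ray(c2,V(286,262))]))
for z in (.122,.125): print(plane(c2,V(286,262),z))
print("btn",tri([ray(c1,W(442,231)),ray(c2,V(343,204))]))
X=np.array([.5425,.159,.0745])
for r in (14,20): 
  for a in (-.15,0,.15): print(r,a,proj(c2,X+r/1000*np.array([np.cos(a),np.sin(a),0])),proj(c1,X+r/1000*np.array([np.cos(a),np.sin(a),0])))
print(V(343,204),W(442,231))
```

```text
(array([0.54104954, 0.15895765, 0.12248533]), [np.float64(6.312083435087897e-05), np.float64(6.312083435093892e-05)])
[0.54107552 0.15883158 0.122     ]
[0.54108572 0.15998698 0.125     ]
btn (array([0.55782841, 0.15907011, 0.07451423]), [np.float64(0.0002503435767997064), np.float64(0.0002503435767996551)])
14 -0.15 [272.17175024 200.18492089] [146.61221722 133.1908292 ]
14 0 [272.40115181 197.97568271] [146.53978219 130.59350799]
14 0.15 [272.28239389 195.75319498] [146.0842683  127.97732693]
20 -0.15 [278.69937991 201.17634744] [153.899499   134.39461255]
20 0 [279.04957761 198.02405358] [153.82374349 130.68856241]
20 0.15 [278.90283196 194.84627832] [153.2000299  126.94707148]
(274.00333333333333, 197.67) (148.0, 130.79999999999998)
```

Call:
drive_tool(motion=[{"dp": [0,0.07,-0.18],"twist": [0.008,0,0],"claw": 6},{"dp": [3.2,0,0],"twist": [0,0,0],"claw": 6},{"dp": [3.2,0,0],"twist": [0,0,0],"claw": 6},{"dp": [3.2,0,0],"twist": [0,0,0],"claw": 6},{"dp": [0,0,0],"twist": [0,0,0],"claw": 6}])

```text
clock: 3.65
tool_pos: [0.5388, 0.1575, 0.0708]
ee_rot: [[-0.007, 0.0, 1.0], [-0.002, 1.0, -0.0], [-1.0, -0.002, -0.007]]
ft_force: [-0.5, 0.1, -1.0]
width: 0.0601
```

Call:
drive_tool(motion=[{"dp": [0,0,0],"twist": [0,0,0],"claw": 5},{"dp": [0,0,0],"twist": [0,0,0],"claw": 5}])

```text
clock: 3.85
tool_pos: [0.5418, 0.1587, 0.0773]
ee_rot: [[0.002, -0.001, 1.0], [0.001, 1.0, 0.001], [-1.0, 0.001, 0.002]]
ft_force: [-0.3, 1.2, 0.5]
width: 0.0499
```

```bash
cat > look.py <<'E'
from h import *
import sys
n=sys.argv[1]
P=[]
for k in range(2):
    ci=viewer.camera_info("wrist"); np.savez(n+".npz",**ci)
    i=viewer.get_image("wrist" if k==0 else "scene"); o=monitor.get_obs(); P.append(o["tool_pos"])
    c=i[130:330,160:360] if k==0 else i[200:270,270:360]
    cv2.imwrite(f"pics/{n}{k}.png",cv2.resize(c[:,:,::-1],None,fx=3 if k==0 else 7,fy=3 if k==0 else 7,interpolation=cv2.INTER_CUBIC))
print(o["clock"],P,o["ft_force"],o["width"]); print(o["ee_rot"].round(4))
E
python3 look.py w3
```

```text
3.95 [array([0.54185075, 0.15884417, 0.07742559]), array([0.54173002, 0.15885091, 0.07728477])] [0.31101277 0.38606829 0.78541147] 0.04991791369236814
[[ 2.7e-03 -1.5e-03  1.0e+00]
 [ 8.0e-04  1.0e+00  1.5e-03]
 [-1.0e+00  8.0e-04  2.7e-03]]
```

View pics/w30.png

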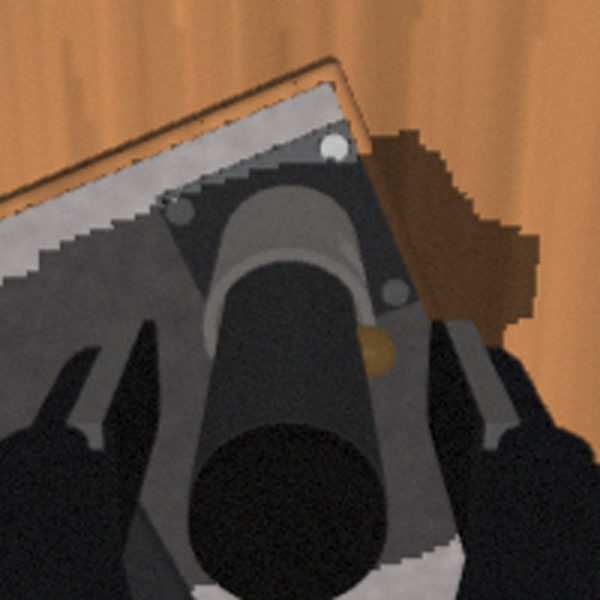

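View pics/w31.png

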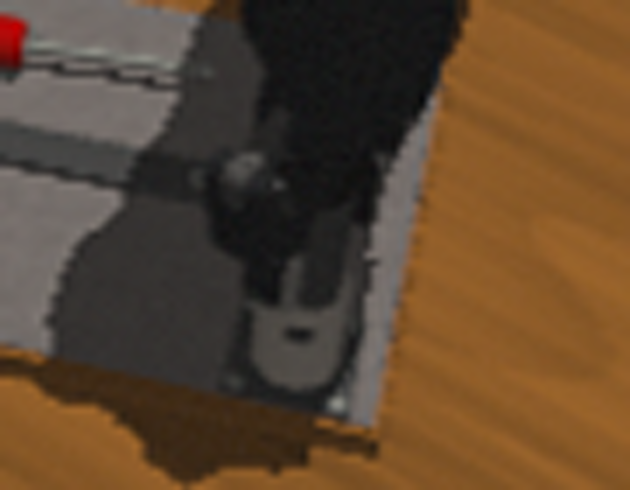

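Run:
```python
from h import *
c=dict(np.load("w3.npz")); V=lambda x,y:(160+x/3-.33,130+y/3-.33)
for uv in [(155,320),(432,320)]:
    o,d=ray(c,V(*uv))
    for y in (.1588+.011,): 
        print(o+d*(y-o[1])/d[1])
    for x in (.5418-.025,.5418+.025): print("  x",o+d*(x-o[0])/d[0])
for uv in [(215,330),(358,322),(378,350),(185,505),(387,505)]:
  print(uv,plane(c,V(*uv),.073 if uv[1]<400 else .1225))
print(plane(c,V(288,514),.1225), )
```

```text
[0.51737006 0.1698     0.08269853]
  x [0.5168     0.16829806 0.07947463]
  x [0.5668     0.30003268 0.36224066]
[0.56672352 0.1698     0.0826389 ]
  x [0.5168     0.29571115 0.35302301]
  x [0.5668     0.16960712 0.0822247 ]
(215, 330) [0.52704179 0.16319682 0.073     ]
(358, 322) [0.55438653 0.1648863  0.073     ]
(378, 350) [0.55839116 0.15898071 0.073     ]
(185, 505) [0.52720858 0.16093054 0.1225    ]
(387, 505) [0.55462246 0.16092818 0.1225    ]
[0.54118239 0.15948927 0.1225    ]
```

Call:
drive_tool(motion=[{"dp": [0.3,0,-0.07],"twist": [0,0,0],"claw": 5},{"dp": [0.3,0,0],"twist": [0,0,0],"claw": 5},{"dp": [0.2,0,0],"twist": [0,0,0],"claw": 4.5},{"dp": [0,0,0],"twist": [0,0,0],"claw": 4.3},{"dp": [0,0,0],"twist": [0,0,0],"claw": 4.3}])

```text
clock: 4.45
tool_pos: [0.5399, 0.1587, 0.0672]
ee_rot: [[-0.0, -0.002, 1.0], [-0.0, 1.0, 0.002], [-1.0, -0.0, -0.0]]
ft_force: [-0.2, 0.6, -0.3]
width: 0.0429
```

```bash
python3 look.py w4
```

```text
4.55 [array([0.53988569, 0.15866881, 0.06728656]), array([0.53988524, 0.15867713, 0.06730499])] [-0.02088366 -0.22061218  0.58942516] 0.04315011155171064
[[-0.    -0.002  1.   ]
 [-0.     1.     0.002]
 [-1.    -0.    -0.   ]]
```

View pics/w40.png

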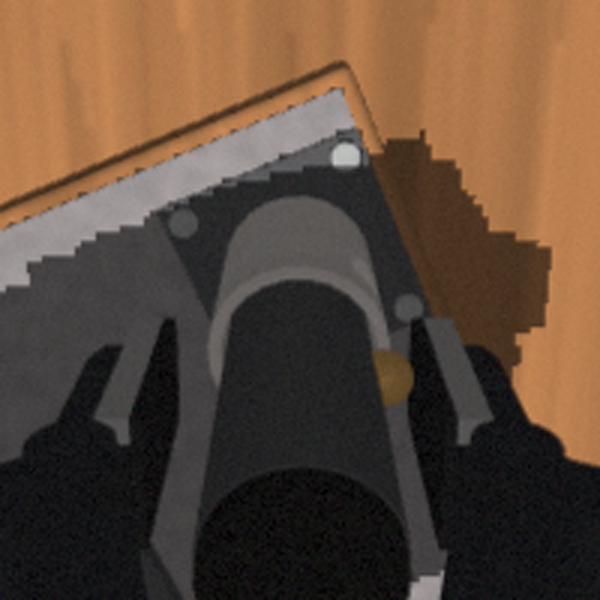

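Call:
drive_tool(motion=[{"dp": [-0.15,0,0.1],"twist": [0,0,0],"claw": 4.3},{"dp": [0,0,0],"twist": [0,0,0],"claw": 3.6},{"dp": [0,0,0],"twist": [0,0,0],"claw": 2.5},{"dp": [0,0,0],"twist": [0,0,0],"claw": 2.5}])

```text
clock: 4.95
tool_pos: [0.541, 0.1586, 0.0689]
ee_rot: [[0.0, -0.002, 1.0], [-0.0, 1.0, 0.002], [-1.0, -0.0, 0.0]]
ft_force: [-0.4, -0.7, 1.7]
width: 0.027
```

```bash
python3 look.py w5
```

```text
5.05 [array([0.54099853, 0.15864043, 0.06891044]), array([0.54102708, 0.15862565, 0.06890721])] [ 1.07465038 -0.83636866  0.76852624] 0.02665765199593489
[[ 3.0e-04 -1.9e-03  1.0e+00]
 [-1.0e-04  1.0e+00  1.9e-03]
 [-1.0e+00 -1.0e-04  3.0e-04]]
```

View pics/w50.png

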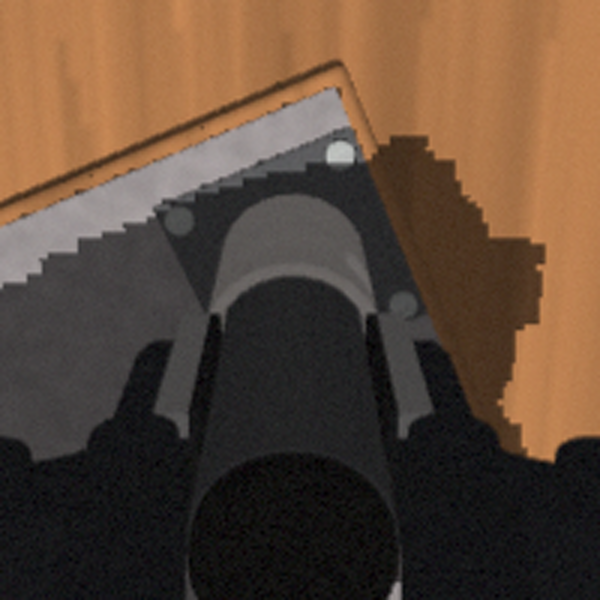

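View pics/w51.png

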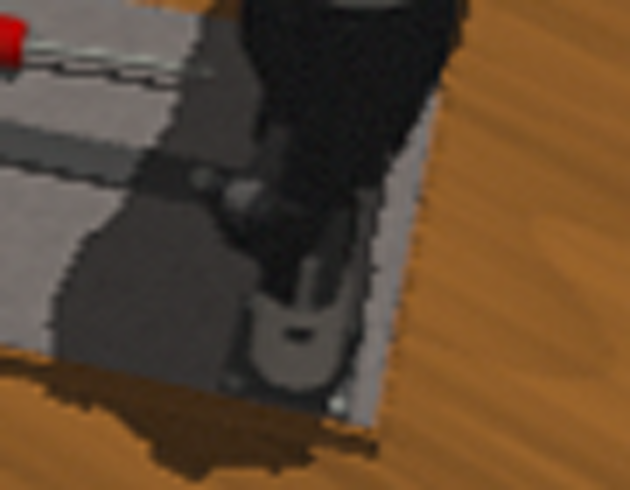

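Call:
drive_tool(motion=[{"dp": [0.1,0,0],"twist": [0,0,0],"claw": 2.5},{"dp": [0.1,0,0],"twist": [0,0,0],"claw": 2.5},{"dp": [0.1,0,0],"twist": [0,0,0],"claw": 2.5}])

```text
clock: 5.35
tool_pos: [0.541, 0.1586, 0.0657]
ee_rot: [[0.0, -0.002, 1.0], [-0.0, 1.0, 0.002], [-1.0, -0.0, 0.0]]
ft_force: [0.7, -1.5, 1.3]
width: 0.0267
```

Call:
drive_tool(motion=[{"dp": [0.1,0,0],"twist": [0,0,0],"claw": 2.5},{"dp": [0,0,0],"twist": [0,0,0],"claw": 2.5}])

```text
clock: 5.55
tool_pos: [0.541, 0.1586, 0.0646]
ee_rot: [[0.0, -0.002, 1.0], [-0.0, 1.0, 0.002], [-1.0, -0.0, 0.0]]
ft_force: [3.2, -0.5, -1.3]
width: 0.0271
```

```bash
python3 look.py w6
```

```text
5.65 [array([0.54098746, 0.1586384 , 0.06456425]), array([0.54100872, 0.15863646, 0.06456535])] [ 3.65849348 -0.37656446 -1.13922367] 0.02704544203860839
[[ 1.e-04 -2.e-03  1.e+00]
 [-1.e-04  1.e+00  2.e-03]
 [-1.e+00 -1.e-04  1.e-04]]
```

View pics/w60.png

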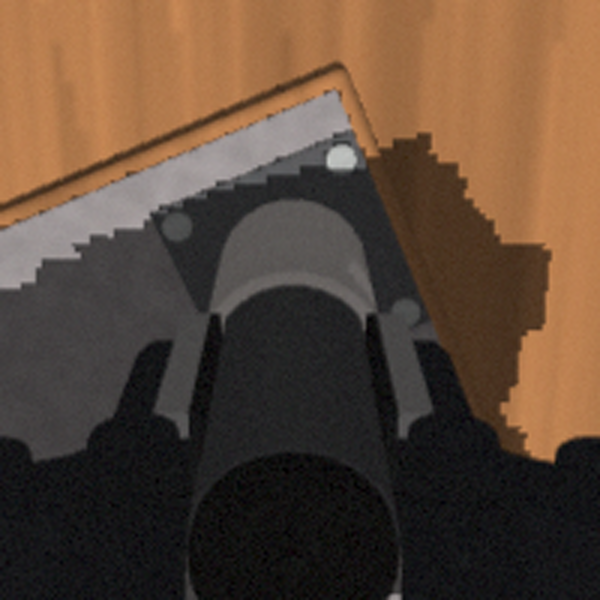

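Call:
drive_tool(motion=[{"dp": [0.1,0,0],"twist": [0,0,0],"claw": 2.5},{"dp": [0,0,0],"twist": [0,0,0],"claw": 2.5}])

```text
clock: 5.85
tool_pos: [0.541, 0.1587, 0.0639]
ee_rot: [[0.0, -0.002, 1.0], [-0.0, 1.0, 0.002], [-1.0, -0.0, 0.0]]
ft_force: [2.3, -0.3, 2.1]
width: 0.0268
```

Call:
drive_tool(motion=[{"dp": [0.05,0,0],"twist": [0,0,0],"claw": 2.5},{"dp": [0,0,0],"twist": [0,0,0],"claw": 2.5}])

```text
clock: 6.05
tool_pos: [0.541, 0.1586, 0.0639]
ee_rot: [[0.001, -0.002, 1.0], [0.0, 1.0, 0.002], [-1.0, 0.0, 0.001]]
ft_force: [1.0, -1.6, 5.2]
width: 0.0269
```

```bash
python3 look.py w7
```

```text
6.15 [array([0.54102591, 0.15867137, 0.06388107]), array([0.54102696, 0.15867906, 0.06387758])] [ 0.79315269 -1.77586914  5.27147367] 0.02682716827052436
[[ 6.e-04 -2.e-03  1.e+00]
 [ 1.e-04  1.e+00  2.e-03]
 [-1.e+00  1.e-04  6.e-04]]
```

View pics/w70.png

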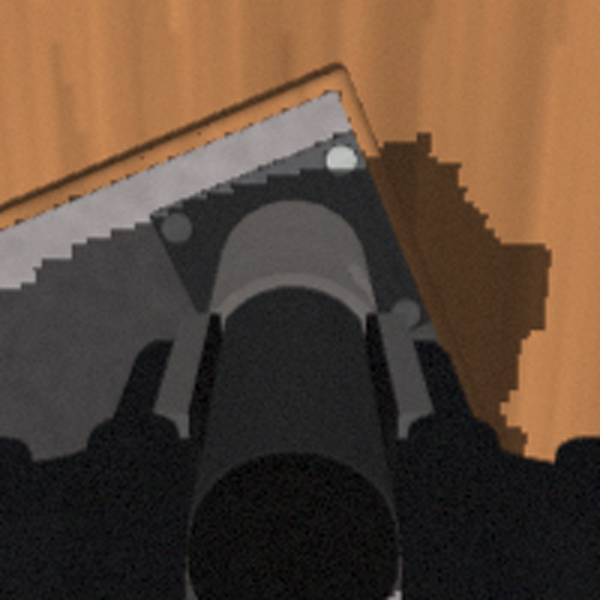

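View pics/w71.png

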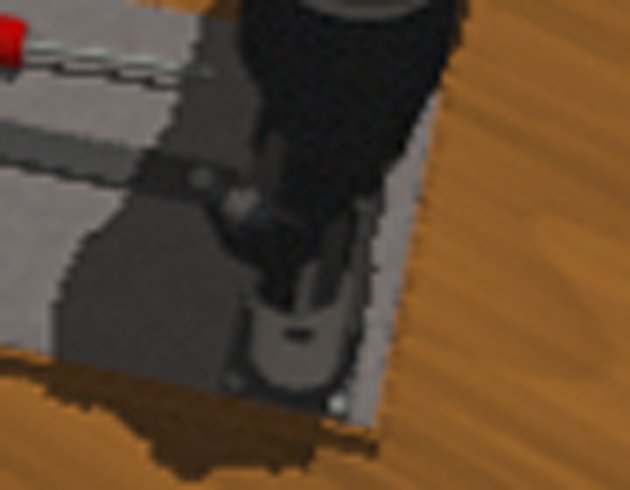

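Run:
```python
from h import *
V=lambda x,y:(160+x/3-.33,130+y/3-.33)
for n,tcp,L,Rr in [("w3",(.5418,.1588),(155,320),(432,320)),("w4",(.5399,.1587),(177,318),(411,318)),("w5",(.541,.1586),(222,312),(366,314)),("w7",(.541,.1587),(222,312),(366,314))]:
    c=dict(np.load(n+".npz"))
    for uv in (L,Rr):
        o,d=ray(c,V(*uv)); print(n,uv,(o+d*(tcp[1]+.011-o[1])/d[1]).round(4))
c=dict(np.load("w4.npz"))
for z in (.071,.073,.075): print(plane(c,V(392,378),z).round(4),plane(c,V(414,378),z).round(4))
```

```text
w3 (155, 320) [0.5174 0.1698 0.0827]
w3 (432, 320) [0.5667 0.1698 0.0826]
w4 (177, 318) [0.5192 0.1697 0.0719]
w4 (411, 318) [0.5611 0.1697 0.0717]
w5 (222, 312) [0.5282 0.1696 0.0708]
w5 (366, 314) [0.5544 0.1696 0.0715]
w7 (222, 312) [0.5282 0.1697 0.0659]
w7 (366, 314) [0.5543 0.1697 0.0666]
[0.5582 0.1573 0.071 ] [0.5623 0.1573 0.071 ]
[0.558  0.1584 0.073 ] [0.562  0.1584 0.073 ]
[0.5577 0.1595 0.075 ] [0.5616 0.1595 0.075 ]
```

Call:
drive_tool(motion=[{"dp": [0.05,0,0],"twist": [0,0,0],"claw": 2.5},{"dp": [0,0,0],"twist": [0,0,0],"claw": 2.5}])

```text
clock: 6.35
tool_pos: [0.541, 0.1587, 0.0638]
ee_rot: [[0.001, -0.002, 1.0], [0.0, 1.0, 0.002], [-1.0, 0.0, 0.001]]
ft_force: [-0.6, -2.7, 8.6]
width: 0.0267
```

Call:
drive_tool(motion=[{"dp": [0.05,0,0],"twist": [0,0,0],"claw": 2.5},{"dp": [0,0,0],"twist": [0,0,0],"claw": 2.5}])

```text
clock: 6.55
tool_pos: [0.5411, 0.1586, 0.0637]
ee_rot: [[0.001, -0.002, 1.0], [0.0, 1.0, 0.002], [-1.0, 0.0, 0.001]]
ft_force: [-1.9, -2.7, 11.9]
width: 0.0268
```

Call:
drive_tool(motion=[{"dp": [-0.1,0,0],"twist": [0,0,0],"claw": 2.5},{"dp": [-0.1,0,0],"twist": [0,0,0],"claw": 2.5},{"dp": [-0.1,0,0],"twist": [0,0,0],"claw": 2.5},{"dp": [0,0,0],"twist": [0,0,0],"claw": 2.5}])

```text
clock: 6.95
tool_pos: [0.541, 0.1586, 0.0649]
ee_rot: [[-0.0, -0.002, 1.0], [-0.0, 1.0, 0.002], [-1.0, -0.0, -0.0]]
ft_force: [4.8, -0.9, -3.5]
width: 0.0264
```

Call:
drive_tool(motion=[{"dp": [0,0,0],"twist": [0,0,0],"claw": 4.5},{"dp": [0,0,0],"twist": [0,0,0],"claw": 4.5},{"dp": [0,0,0],"twist": [0,0,0],"claw": 4.5}])

```text
clock: 7.25
tool_pos: [0.5403, 0.1588, 0.0651]
ee_rot: [[-0.001, -0.002, 1.0], [0.0, 1.0, 0.002], [-1.0, 0.0, -0.001]]
ft_force: [0.9, 0.2, -0.5]
width: 0.0451
```

```bash
python3 look.py w8
```

```text
7.35 [array([0.5403784 , 0.15876315, 0.06516861]), array([0.54050616, 0.15876648, 0.06520454])] [ 0.39935836 -0.38801596  0.11664656] 0.04550560579879583
[[-8.0e-04 -2.2e-03  1.0e+00]
 [ 1.0e-04  1.0e+00  2.2e-03]
 [-1.0e+00  1.0e-04 -8.0e-04]]
```

View pics/w80.png

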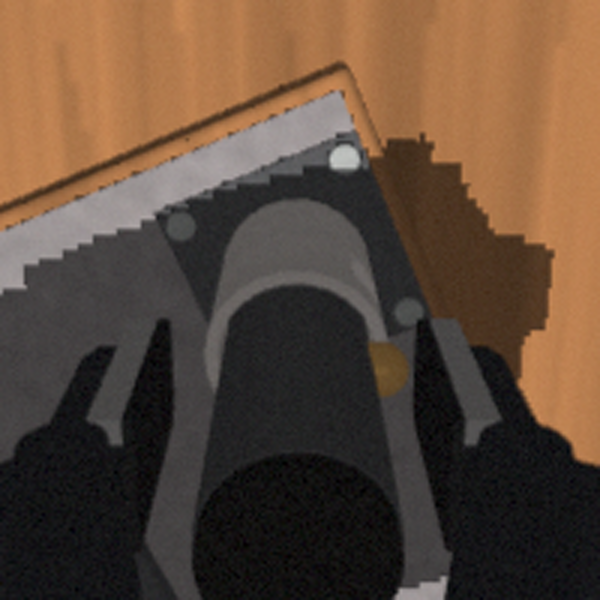

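View pics/w81.png

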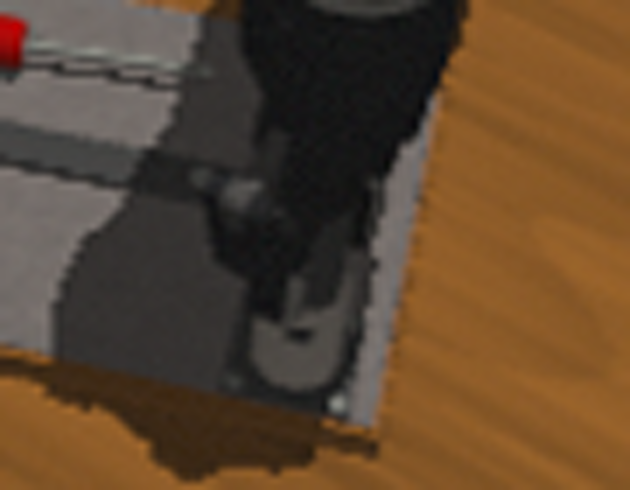

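Run:
```python
from h import *
V=lambda x,y:(160+x/3-.33,130+y/3-.33)
for n,b,tp in [("w4",(392,378),(302,575)),("w3",(376,350),(288,514)),("w8",(387,369),(298,560))]:
    c=dict(np.load(n+".npz"))
    o,d=ray(c,V(*b)); print(n,"btn",(o+d*(.1588-o[1])/d[1]).round(4))
    o,d=ray(c,V(*tp)); print(n,"top",(o+d*(.1588-o[1])/d[1]).round(4))
```

```text
w4 btn [0.5579 0.1588 0.0737]
w4 top [0.5411 0.1588 0.1233]
w3 btn [0.558  0.1588 0.0726]
w3 top [0.5412 0.1588 0.1216]
w8 btn [0.5579 0.1588 0.068 ]
w8 top [0.5412 0.1588 0.1184]
```

Call:
drive_tool(motion=[{"dp": [-0.15,0,0.05],"twist": [0,0,0],"claw": 4.5},{"dp": [0,0,0],"twist": [0,0,0],"claw": 3.6},{"dp": [0,0,0],"twist": [0,0,0],"claw": 2.5},{"dp": [0,0,0],"twist": [0,0,0],"claw": 2.5},{"dp": [0,0,0],"twist": [0,0,0],"claw": 2.5}])

```text
clock: 7.85
tool_pos: [0.5411, 0.1587, 0.0668]
ee_rot: [[-0.001, -0.002, 1.0], [0.0, 1.0, 0.002], [-1.0, 0.0, -0.001]]
ft_force: [-1.5, 0.5, 1.0]
width: 0.0268
```

Call:
drive_tool(motion=[{"dp": [0.1,0,0],"twist": [0,0,0],"claw": 2.5},{"dp": [0,0,0],"twist": [0,0,0],"claw": 2.5}])

```text
clock: 8.05
tool_pos: [0.5411, 0.1587, 0.0655]
ee_rot: [[-0.001, -0.002, 1.0], [-0.0, 1.0, 0.002], [-1.0, -0.0, -0.001]]
ft_force: [-3.1, 0.6, 0.5]
width: 0.0271
```

Call:
drive_tool(motion=[{"dp": [0.1,0,0],"twist": [0,0,0],"claw": 2.5},{"dp": [0,0,0],"twist": [0,0,0],"claw": 2.5}])

```text
clock: 8.25
tool_pos: [0.5411, 0.1587, 0.0645]
ee_rot: [[-0.001, -0.002, 1.0], [-0.0, 1.0, 0.002], [-1.0, -0.0, -0.001]]
ft_force: [-3.5, 0.4, -0.7]
width: 0.027
```

Call:
drive_tool(motion=[{"dp": [0.05,0,0],"twist": [0,0,0],"claw": 2.5},{"dp": [0,0,0],"twist": [0,0,0],"claw": 2.5}])

```text
clock: 8.45
tool_pos: [0.5412, 0.1587, 0.0641]
ee_rot: [[-0.001, -0.002, 1.0], [-0.0, 1.0, 0.002], [-1.0, -0.0, -0.001]]
ft_force: [-4.6, 0.2, 0.8]
width: 0.0269
```

Call:
drive_tool(motion=[{"dp": [0.05,0,0],"twist": [0,0,0],"claw": 2.5},{"dp": [0,0,0],"twist": [0,0,0],"claw": 2.5}])

```text
clock: 8.65
tool_pos: [0.5411, 0.1587, 0.0639]
ee_rot: [[-0.0, -0.002, 1.0], [0.0, 1.0, 0.002], [-1.0, 0.0, -0.0]]
ft_force: [-5.4, 0.0, 3.1]
width: 0.0268
```

Call:
drive_tool(motion=[{"dp": [-0.05,0,0],"twist": [0,0,0],"claw": 4.5},{"dp": [0,0,0],"twist": [0,0,0],"claw": 4.5},{"dp": [0,0,0],"twist": [0,0,0],"claw": 4.5}])

```text
clock: 8.95
tool_pos: [0.5418, 0.1587, 0.0644]
ee_rot: [[0.001, -0.002, 1.0], [0.0, 1.0, 0.002], [-1.0, 0.0, 0.001]]
ft_force: [-0.4, -0.3, -0.2]
width: 0.045
```

```bash
python3 look.py w9
```

```text
9.05 [array([0.54171486, 0.15867433, 0.06438407]), array([0.54160437, 0.15863225, 0.06430367])] [-0.75721185 -0.0879698  -0.28588296] 0.04497407008226612
[[ 3.0e-04 -1.8e-03  1.0e+00]
 [ 0.0e+00  1.0e+00  1.8e-03]
 [-1.0e+00  0.0e+00  3.0e-04]]
```

View pics/w90.png

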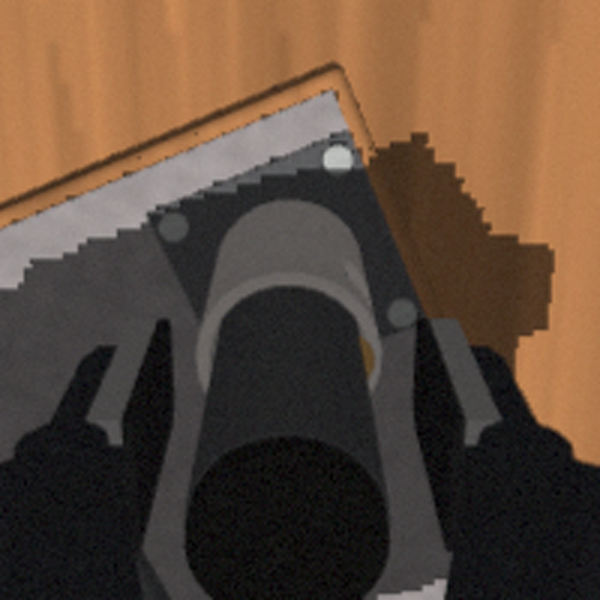

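Call:
drive_tool(motion=[{"dp": [-0.6,0,-0.06],"twist": [0,0,0],"claw": 4.5},{"dp": [-0.8,0,0],"twist": [0,0,0],"claw": 4.5},{"dp": [-0.8,0,0],"twist": [0,0,0],"claw": 4.5},{"dp": [-0.4,0,0],"twist": [0,0,0],"claw": 4.5},{"dp": [0,0,0],"twist": [0,0,0],"claw": 4.5}])

```text
clock: 9.55
tool_pos: [0.5413, 0.1588, 0.0914]
ee_rot: [[0.002, -0.002, 1.0], [0.0, 1.0, 0.002], [-1.0, 0.0, 0.002]]
ft_force: [1.4, -0.2, 0.1]
width: 0.0448
```

Call:
drive_tool(motion=[{"dp": [0,0,0],"twist": [0,0,0],"claw": 3.6},{"dp": [0,0,0],"twist": [0,0,0],"claw": 2.5},{"dp": [0,0,0],"twist": [0,0,0],"claw": 2.5},{"dp": [0,0,0],"twist": [0,0,0],"claw": 2.5}])

```text
clock: 9.95
tool_pos: [0.5408, 0.1586, 0.0901]
ee_rot: [[-0.0, -0.002, 1.0], [-0.0, 1.0, 0.002], [-1.0, -0.0, -0.0]]
ft_force: [-0.0, -0.2, 0.4]
width: 0.0259
```

Call:
drive_tool(motion=[{"dp": [0.1,0,0],"twist": [0,0,0],"claw": 2.5},{"dp": [0.1,0,0],"twist": [0,0,0],"claw": 2.5}])

```text
clock: 10.15
tool_pos: [0.5409, 0.1586, 0.0887]
ee_rot: [[0.0, -0.002, 1.0], [0.0, 1.0, 0.002], [-1.0, 0.0, 0.0]]
ft_force: [-0.9, -1.1, 2.9]
width: 0.026
```

Call:
drive_tool(motion=[{"dp": [0.1,0,0],"twist": [0,0,0],"claw": 2.5},{"dp": [0,0,0],"twist": [0,0,0],"claw": 2.5}])

```text
clock: 10.35
tool_pos: [0.5408, 0.1587, 0.0871]
ee_rot: [[0.0, -0.002, 1.0], [-0.0, 1.0, 0.002], [-1.0, -0.0, 0.0]]
ft_force: [1.1, -0.4, 1.2]
width: 0.0261
```

Call:
drive_tool(motion=[{"dp": [0.1,0,0],"twist": [-0.04,0,0],"claw": 2.5},{"dp": [0.1,0,0],"twist": [-0.04,0,0],"claw": 2.5},{"dp": [0.1,0,0],"twist": [-0.04,0,0],"claw": 2.5}])

```text
clock: 10.65
tool_pos: [0.5408, 0.1586, 0.0843]
ee_rot: [[0.0, -0.123, 0.992], [-0.0, 0.992, 0.123], [-1.0, -0.0, 0.0]]
ft_force: [-0.4, -0.1, 3.7]
width: 0.0261
```

Call:
drive_tool(motion=[{"dp": [0.1,0,0],"twist": [-0.04,0,0],"claw": 2.5},{"dp": [0.1,0,0],"twist": [-0.04,0,0],"claw": 2.5},{"dp": [0.1,0,0],"twist": [-0.04,0,0],"claw": 2.5}])

```text
clock: 10.95
tool_pos: [0.5408, 0.1586, 0.0812]
ee_rot: [[-0.0, -0.241, 0.971], [-0.0, 0.971, 0.241], [-1.0, -0.0, -0.0]]
ft_force: [0.1, 0.1, 2.9]
width: 0.0262
```

Call:
drive_tool(motion=[{"dp": [0.1,0,0],"twist": [0,0,0],"claw": 2.5},{"dp": [0.1,0,0],"twist": [0,0,0],"claw": 2.5},{"dp": [0.0,0,0],"twist": [0,0,0],"claw": 2.5}])

```text
clock: 11.25
tool_pos: [0.5407, 0.1587, 0.0787]
ee_rot: [[-0.0, -0.239, 0.971], [-0.0, 0.971, 0.239], [-1.0, 0.0, -0.0]]
ft_force: [2.0, -1.0, -1.7]
width: 0.0262
```

```bash
python3 look.py w10
```

```text
11.35 [array([0.54075257, 0.1586691 , 0.07875816]), array([0.54071366, 0.15864412, 0.07874128])] [ 2.17229317  0.08323339 -2.75144414] 0.026457268566617884
[[-5.000e-04 -2.391e-01  9.710e-01]
 [-1.000e-04  9.710e-01  2.391e-01]
 [-1.000e+00  0.000e+00 -6.000e-04]]
```

View pics/w100.png

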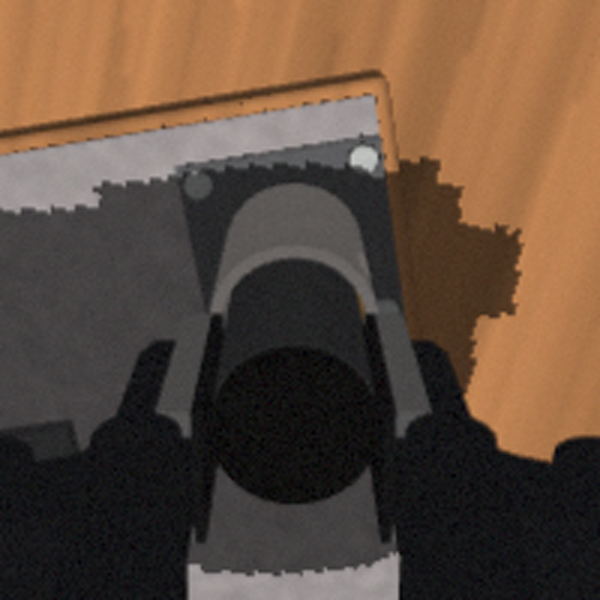

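View pics/w101.png

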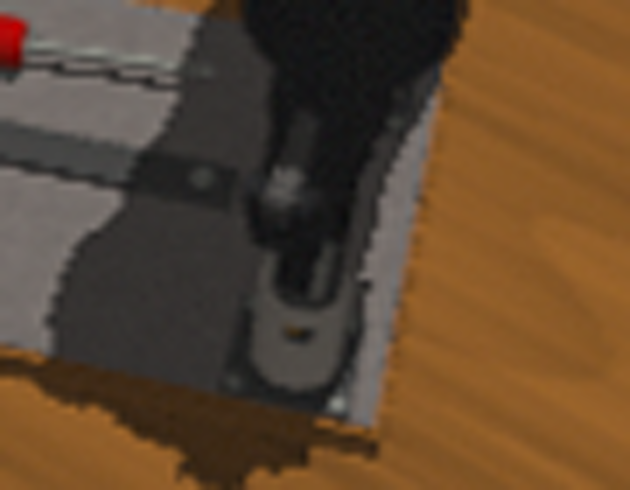

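Call:
drive_tool(motion=[{"dp": [0.1,0,0],"twist": [-0.04,0,0],"claw": 2.5},{"dp": [0.1,0,0],"twist": [-0.04,0,0],"claw": 2.5},{"dp": [0,0,0],"twist": [0,0,0],"claw": 2.5}])

```text
clock: 11.65
tool_pos: [0.5408, 0.1587, 0.0769]
ee_rot: [[-0.0, -0.317, 0.948], [-0.0, 0.948, 0.317], [-1.0, 0.0, -0.0]]
ft_force: [3.2, 0.3, -3.6]
width: 0.0264
```

Call:
drive_tool(motion=[{"dp": [0.1,0,0],"twist": [-0.04,0,0],"claw": 2.5},{"dp": [0.1,0,0],"twist": [-0.04,0,0],"claw": 2.5},{"dp": [0,0,0],"twist": [0,0,0],"claw": 2.5}])

```text
clock: 11.95
tool_pos: [0.5407, 0.1586, 0.0754]
ee_rot: [[-0.0, -0.391, 0.921], [-0.0, 0.921, 0.391], [-1.0, -0.0, -0.0]]
ft_force: [0.8, 0.0, -0.5]
width: 0.0258
```

```bash
python3 look.py w11
```

```text
12.05 [array([0.5407585 , 0.15861745, 0.0753816 ]), array([0.54076362, 0.15861429, 0.07536181])] [ 0.94666465 -1.05700578  0.07810223] 0.026037541722734755
[[-1.000e-04 -3.895e-01  9.210e-01]
 [-1.000e-04  9.210e-01  3.895e-01]
 [-1.000e+00 -0.000e+00 -1.000e-04]]
```

View pics/w110.png

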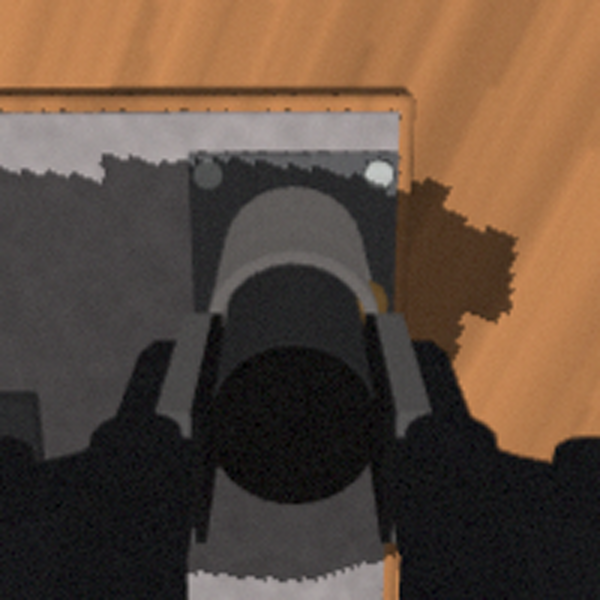

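View pics/w111.png

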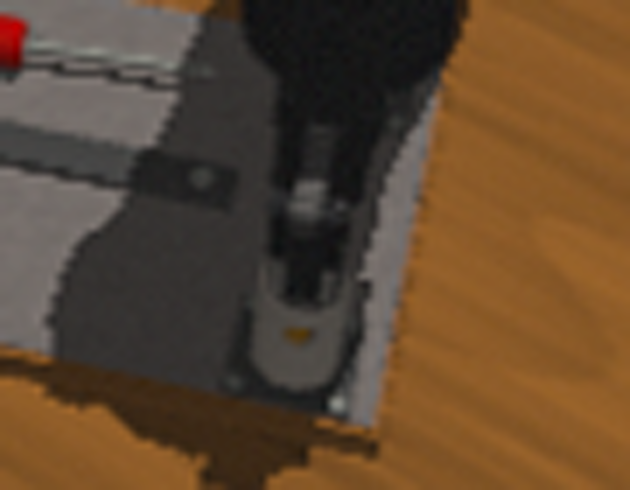

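Call:
drive_tool(motion=[{"dp": [0.1,0,0],"twist": [0,0,0],"claw": 2.5},{"dp": [0,0,0],"twist": [0,0,0],"claw": 2.5}])

```text
clock: 12.25
tool_pos: [0.5408, 0.1586, 0.0746]
ee_rot: [[0.0, -0.39, 0.921], [0.0, 0.921, 0.39], [-1.0, -0.0, 0.0]]
ft_force: [-0.9, -2.4, 3.0]
width: 0.026
```

Run:
```python
from h import *
V=lambda x,y:(160+x/3-.33,130+y/3-.33)
c=dict(np.load("w11.npz")); p=np.array([.5411,.1588])
K=c["camera_matrix"]
for z in (.099,.100,.101,.102,.103): print(z,(proj(c,np.array([*p,z]))-[159.67,129.67])*3)
```

```text
0.099 [293.68777187 430.76216657]
0.1 [293.68980073 434.22760135]
0.101 [293.69185883 437.74297414]
0.102 [293.6939468  441.30937222]
0.103 [293.69606529 444.92791464]
```

Call:
drive_tool(motion=[{"dp": [0.05,0,0],"twist": [0,0,0],"claw": 2.5},{"dp": [0,0,0],"twist": [0,0,0],"claw": 2.5}])

```text
clock: 12.45
tool_pos: [0.5408, 0.1586, 0.0745]
ee_rot: [[0.0, -0.391, 0.921], [0.0, 0.921, 0.391], [-1.0, -0.0, 0.0]]
ft_force: [-1.3, -1.7, 7.0]
width: 0.0259
```

Call:
drive_tool(motion=[{"dp": [0.05,0,0],"twist": [0,0,0],"claw": 2.5},{"dp": [0,0,0],"twist": [0,0,0],"claw": 2.5}])

```text
clock: 12.65
tool_pos: [0.5408, 0.1587, 0.0744]
ee_rot: [[0.001, -0.391, 0.92], [0.0, 0.92, 0.391], [-1.0, -0.0, 0.001]]
ft_force: [-3.7, -2.6, 9.8]
width: 0.0259
```

Call:
drive_tool(motion=[{"dp": [-0.1,0,0],"twist": [0,0,0],"claw": 2.5},{"dp": [0,0,0],"twist": [-0.03,0,0],"claw": 2.5},{"dp": [0,0,0],"twist": [0,0,0],"claw": 2.5}])

```text
clock: 12.95
tool_pos: [0.5408, 0.1586, 0.0746]
ee_rot: [[0.0, -0.421, 0.907], [-0.0, 0.907, 0.421], [-1.0, -0.0, 0.0]]
ft_force: [-1.5, -2.3, 5.7]
width: 0.0261
```

```bash
python3 look.py w12; python3 -c "
from h import *
print(monitor.get_obs()['moment'])"
```

```text
13.05 [array([0.54081196, 0.15862777, 0.07465309]), array([0.5408155 , 0.15866346, 0.07465776])] [-1.67775024 -1.20929041  5.94127739] 0.025910960438219718
[[ 2.000e-04 -4.198e-01  9.076e-01]
 [ 0.000e+00  9.076e-01  4.198e-01]
 [-1.000e+00 -1.000e-04  2.000e-04]]
[-0.33675846  0.46688167  0.0555386 ]
```

Call:
drive_tool(motion=[{"dp": [0,0,0],"twist": [0,0,0],"claw": 5},{"dp": [0,0,0],"twist": [0,0,0],"claw": 5},{"dp": [0,0,0],"twist": [0,0,0],"claw": 5}])

```text
clock: 13.35
tool_pos: [0.5407, 0.1587, 0.074]
ee_rot: [[-0.0, -0.419, 0.908], [-0.0, 0.908, 0.419], [-1.0, 0.0, -0.0]]
ft_force: [0.5, -0.2, 0.0]
width: 0.0502
```

Call:
drive_tool(motion=[{"dp": [-2,0,0],"twist": [0,0,0],"claw": 6},{"dp": [-2,0,0],"twist": [0,0,0],"claw": 6},{"dp": [-2,0,0],"twist": [0,0,0],"claw": 6},{"dp": [-1,-2,4],"twist": [0,0,0],"claw": 6},{"dp": [0,-2,4],"twist": [0,0,0],"claw": 6}])

```text
clock: 13.85
tool_pos: [0.6317, 0.1563, 0.1472]
ee_rot: [[0.004, -0.42, 0.908], [0.001, 0.908, 0.42], [-1.0, -0.001, 0.004]]
ft_force: [0.8, 0.5, -0.7]
width: 0.06
```

Call:
drive_tool(motion=[{"dp": [0,-2,2],"twist": [0,0,0],"claw": 6},{"dp": [0,0,0],"twist": [0,0,0],"claw": 6},{"dp": [0,0,0],"twist": [0,0,0],"claw": 6}])

```text
clock: 14.15
tool_pos: [0.6568, 0.1458, 0.1432]
ee_rot: [[-0.002, -0.418, 0.908], [-0.0, 0.908, 0.418], [-1.0, 0.001, -0.002]]
ft_force: [0.4, -0.2, 1.0]
width: 0.06
```

Run:
```python
from h import *
o=monitor.get_obs(); print(o["clock"],o["tool_pos"])
i=viewer.get_image("wrist"); cv2.imwrite("pics/z1.png",i[:,:,::-1])
c=viewer.camera_info("wrist"); p=proj(c,np.array([.541,.159,.07])); print(p)
x,y=int(np.clip(p[0],60,450)),int(np.clip(p[1],50,330))
cv2.imwrite("pics/z2.png",cv2.resize(i[y-50:y+50,x-60:x+60,::-1],None,fx=5,fy=5,interpolation=2))
i=viewer.get_image("scene"); cv2.imwrite("pics/z3.png",cv2.resize(i[120:320,150:430,::-1],None,fx=2.8,fy=2.8,interpolation=2))
```

```text
14.15 [0.65677422 0.14581078 0.14322695]
[125.51217094 131.9881003 ]
```

View pics/z2.png

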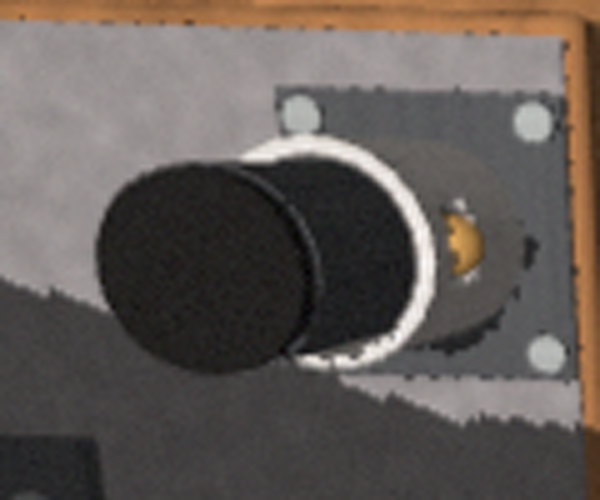

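View pics/z3.png

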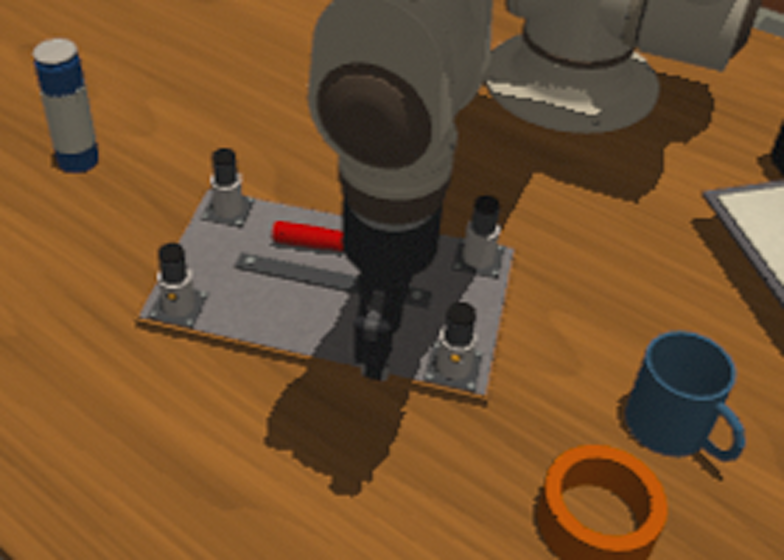

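```bash
python3 -c "
from h import *
o=monitor.get_obs();print(o['joint_vel'].round(3),o['ft_force'])
print(job.job_done())"
```

```text
[ 0.005 -0.015 -0.004 -0.003 -0.    -0.003] [-0.15945093  1.82680733  0.40726747]
the job is handed in; nothing more can be done
None
```

The leg is home in its socket with its button out through the hole, the gripper is clear, and the job was handed in at about 14.3 s of the 48 s.

**What I did**
- I located the leg and its button from the scene, top and wrist cameras. Then I pinched the button flush and slid the leg down until the fingertips touched the rim.
- My first pinch sat too low on the button. The fingers met the rim with about 12 N while the button was still mostly above it. I backed off, gripped about 1.5 mm higher and went down again until the button was caught under the rim.
- I then gripped the leg higher up, slid it down and turned it by about 0.43 rad until the button snapped out. The floor was felt firmly at about 10 N, and the leg had moved 15.7 mm since that grip.

**Last checks**
- The final wrist picture shows the button standing out in the middle of the hole. In the scene picture it looks like the fitted leg whose button is visible.
- The screwdriver, mug, tape and can look unmoved. I judged this by eye and did not measure it, and the arm hid part of the screwdriver in that last picture.
- The highest force I saw reported was about 12 N at the wrist.

**What disagreed**
- From the camera, the pinched fingertips seemed about 2 mm above the reported tool point. Touching the rim showed the tool point was right.
- The wrist view put the leg's top one or two millimetres below 100 mm, which is within the camera calibration. I relied on the felt floor for that height.

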